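Aim the line-of-sight pointer at the chapel tower and take the shot

TASK

On the wargame table, push the arm of the swivelling line-of-sight pointer round with one fingertip until it points at the tower of the model chapel. Then press the button on the pointer's base fully down, let it come up again and move clear, leaving the pointer aimed. Do not press the button before the pointer is aimed; do not lift the pointer or shove its base along, and leave all the models and the die where they stand.

Things in the scene. Friction and masses are not known exactly. Their poses are not given: they have to be found in the camera images.
- stand: Weighted grey-painted steel base of the pointer, 0.9 kg, standing loose on the table: a disc 104 mm across and 28 mm high with a flat tab (50 mm wide, 20 mm high) that reaches from the disc to 120 mm from the disc's axis along the base's own -x, roughly towards the robot. Origin: on the disc's (and pivot's) axis, at the table.
- pointer (a joint): Swivel of the pointer's arm about the upright axis of the base, rad: 0 when the arm points along the base's +x, growing counter-clockwise seen from above; stops at -2.1 and 2.1. It stays where it is left; turning takes about 0.04 N m, that is 0.5 N at 85 mm from the axis.
- pointer_hub (a point): Point on the swivel axis, at the height of the arm's centre line (55 mm above the table). Its x axis runs along the arm towards its tip, z is up. Round the axis sits a black hub 34 mm across, up to 69 mm above the table.
- pointer_tip (a point): Centre of the front end of the pointer's arm: a black round bar 17 mm thick (19 mm over the metal nose on its last 14 mm), level, 115 mm from the axis to this end, its centre line 55 mm above the table; a short tail sticks out 28 mm behind the axis. From 52 mm outwards there is nothing below the arm but the table.
- fire (a joint): Travel of the push button, m: 0 when up, 0.006 when fully down; a spring brings it up. About 5 N for the full travel.
- fire_top (a point): Centre of the top of the grey round push button (24 mm across, in a black housing) on the base's tab, 93 mm from the swivel axis on the base's -x side; it is pressed straight down. The arm never swings over it.
- chapel: Model chapel, loose, 0.3 kg: square stone tower 44 x 44 mm with a stepped pointed roof up to about 137 mm, and a lower nave (50 mm wide, 64 mm high) that runs from the tower 92 mm along the chapel's own +x. Origin: on the axis of the TOWER, at the table. It stands in one of three places round the pointer, left, right or beyond it, and the other two buildings in the others.
- farmhouse: Model farmhouse, loose: 90 x 70 mm, pitched roof and chimney, 88 mm high. Origin: centre of its underside. Not to be disturbed.
- ruin: Model roofless ruin, loose: 100 x 90 mm, up to 60 mm high. Origin: centre of its underside. Not to be disturbed.
- fir_a: Small model fir, loose, 48 mm across, about 80 mm high, beyond the pointer to the left. Not to be disturbed.
- fir_b: Small model fir, loose, 48 mm across, about 95 mm high, near right. Not to be disturbed.
- tank: Model tank, loose, 66 x 39 mm, 28 mm high, beyond the pointer to the right. Not to be disturbed.
- die: White die, loose, 16 mm, to the right of the button. Not to be disturbed.
- squad: Model infantry stand, loose, 32 x 50 mm, 29 mm high, to the left of the button. Not to be disturbed.
- stone_wall: Piece of model stone wall, loose, 20 x 100 mm, 23 mm high, near left. Not to be disturbed.
Things that resemble listed ones, but are neither listed nor needed, are in the scene too. What is shaped like the chapel but green or yellow is not meant.

How it is judged:
By the outcome, as a careful person would: the job done as asked, in the order asked, and still so for the second after the job is handed in, with the robot touching nothing.
It also fails if it takes over 58 s, if anything falls off the work surface, if the arm or the gripper's body presses on something with over 40 N, if the wrist force passes 120 N, or if a joint passes its speed limit or range.

ROBOT

A 6-joint arm with a two-finger parallel gripper is mounted at the origin on the work surface. World frame = base frame: x ahead of the robot, y to its left, z up, the work surface at z = 0. Lengths are in m, angles in degrees, forces in N, time in s.
With the tool pointing down it reaches from about 0.325 to 0.9 m from the base axis. Payload 3.5 kg.
Tool frame: the origin (TCP) lies at the very end of the fingers, on their centre line; the grasp point (between the pads) lies 19 mm behind it; z points along the fingers, y is the line along which they close (so a half turn about z gives the same grasp; the last joint's range is limited). The gripper opens to 85 mm and grips with 20 to 120 N. Pads are 22 mm wide; open, the fingers measure 114 mm over their backs; the gripper's body (76 mm by 85 mm) begins 54 mm behind the grasp point. The pads swing forward as they close: fully open they stand 13 mm farther back than shut.
Start: joints at [-69.408, 15.837, -1.513, 72.651, 0, 84.076], TCP at [0.279, -0.559, 0.231] pointing down, gripper open.
Joint ranges: [-178.77, 178.77], [-48.84, 107.48], [-61.69, 71.31], [-111.58, 123.2], [-90, 87.43], [-180, 180]. Speed limits (degrees/s): [147.25, 147.25, 180, 180, 180, 180].

INTERFACE

Orientations are given as [roll, pitch, yaw] about the fixed x, y, z axes, in that order (R = Rz(yaw) Ry(pitch) Rx(roll)).
In Python, from rig import manip gives the robot as it stands. Calls block until the motion is done:
- manip.goto(position, orientation): joint-space move of the TCP to a pose.
- manip.servo_line(position, speed=0.15, attitude=None, contact_N=None): straight line of the TCP; attitude=None keeps the orientation; speed is the mean speed in m/s. With contact_N (N) it stops when the force on the tool has changed by that much, and returns True; else False.
- manip.set_joints(angles): joint-space move.
- manip.gripper_to(opening): opening from 0.0 (shut) to 1.0 (fully open); the grip force is fixed at half the most; returns when the fingers have stopped.
- manip.wait(seconds).
- manip.ik(position, orientation): joint angles nearest the present ones, or None.
- manip.state(): the state.
- manip.read_camera(name): name is "side" or "top"; returns the picture (400x640x3 uint8, red, green, blue); there is no depth.
- manip.camera_info(name): a dict with "fx", "fy", "cx", "cy" (pixels), "extrinsics" (4x4, takes a point from camera to world coordinates). Camera axes: x right, y down, z forward; pixel columns grow to the right and rows downward; lengths in m; the calibration is good to about 2 mm. A picture is of the moment at which its call begins. camera_info takes no time and is no camera call.
A pose or a line that the arm cannot do raises manip.Unreachable and nothing moves.
- manip.job_done(): hands the job in; it is judged then, once.
The state is a dict: "t": time; "joints": joint angles; "qvel": joint speeds; "joint_efforts": joint torques, N m; "eef_pos": TCP position; "tcp_rot": TCP orientation; "force": force on the tool from outside, world axes, zero at the start; "wrist_torque": the same for the moment, N m; "gripper_width": opening from 0.0 (shut) to 1.0 (fully open); "gripper_force": force on a finger pad.
Only numpy, scipy, OpenCV 4.12 (cv2) and the standard library are available. Lean on these libraries where they do the work, as an engineer would, in place of code of your own. Each camera call takes 0.05 s, during which the arm holds its last target. There are 200 camera calls.

## Working session

There is one attempt and no reset: what is moved stays moved. The work goes in short steps, each a Python script; the robot and the scene stay as the last script left them, time stands still between calls to the robot, and variables do not carry over. Pictures are saved under pics/ and viewed, at most 10 in all, crops included, and the job is handed in when it is done.

```bash
mkdir -p pics
cat > h.py <<'E'
import numpy as np, cv2
from rig import manip
def cam(n):
    i=manip.camera_info(n); return i,np.array(i["extrinsics"])
def ray(n,u,v):
    i,T=cam(n); d=T[:3,:3]@np.array([(u-i["cx"])/i["fx"],(v-i["cy"])/i["fy"],1]); return T[:3,3],d
def onz(n,u,v,z):
    o,d=ray(n,u,v); return o+d*(z-o[2])/d[2]
def proj(n,p):
    i,T=cam(n); q=T[:3,:3].T@(np.array(p)-T[:3,3]); return [i["fx"]*q[0]/q[2]+i["cx"],i["fy"]*q[1]/q[2]+i["cy"]]
def grab(n):
    return cv2.cvtColor(manip.read_camera(n),cv2.COLOR_RGB2BGR)
E
python3 - <<'E'
from h import *
for n in("top","side"):
    cv2.imwrite(f"pics/{n}0.png",grab(n)); i,T=cam(n); print(n,i["fx"],i["cx"],i["cy"],T.round(3).tolist())
print(manip.state())
E
```

```text
top 367.23630688726496 322.6821759025832 199.0821885913721 [[-0.017, -0.997, 0.076, 0.521], [-1.0, 0.017, 0.007, -0.004], [-0.009, -0.075, -0.997, 0.933], [0.0, 0.0, 0.0, 1.0]]
side 380.3614097797666 317.81637138833196 196.11253423114164 [[0.871, -0.371, 0.322, 0.312], [-0.492, -0.645, 0.585, -0.511], [-0.009, -0.668, -0.744, 0.718], [0.0, 0.0, 0.0, 1.0]]
{'t': 0.1, 'joints': array([-6.94076761e+01,  1.58770893e+01, -1.58921629e+00,  7.26500830e+01,
       -1.57078038e-03,  8.40747019e+01]), 'qvel': array([-0.14517222, -0.07963437,  0.18007626, -0.03546622,  0.00748564,
       -0.09315646]), 'joint_efforts': array([ 8.42568170e-05, -4.46707928e+01,  2.96129072e+01,  8.41818459e-03,
       -9.81113908e-05, -4.57948261e-06]), 'eef_pos': array([ 0.27877469, -0.55860608,  0.23024326]), 'tcp_rot': array([-1.79884071e+02, -1.04525986e-02,  2.65176130e+01]), 'force': array([-0.80486652,  0.60167307,  0.15968591]), 'wrist_torque': array([ 0.04287423, -0.0420126 ,  0.00098202]), 'gripper_force': 0.0, 'gripper_width': 1.0020933188728396}
```

View pics/top0.png

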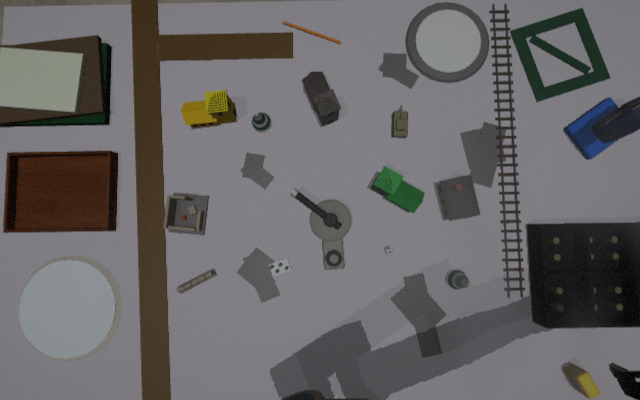

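View pics/side0.png

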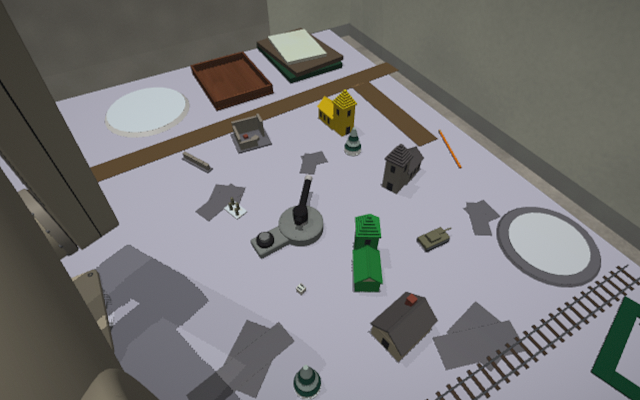

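The top view shows three chapel-shaped models: yellow at about (210,108), green at (398,188) and stone-grey at (322,98). The farmhouse is at (458,198) and the ruin at (187,213). The pointer hub is near (330,220), its tip near (294,192) and the button near (333,258). By the description the grey one is the chapel, so I'll check it and the pointer in one close crop.

Run:
```python
import cv2,numpy as np
t=cv2.imread("pics/top0.png");s=cv2.imread("pics/side0.png")
f=lambda im,x,y,w,h:cv2.resize(im[y:y+h,x:x+w],(400,300),interpolation=cv2.INTER_CUBIC)
a=np.hstack([f(t,290,65,64,48+0),f(s,363,135,80,60)]);b=np.hstack([f(t,280,180,120,90),f(s,240,165,120,90)])
o=np.vstack([a,b]).astype(float)
o=255*(o/255)**0.6
cv2.imwrite("pics/crop.png",o.astype(np.uint8))
```

```text
(no output)
```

View pics/crop.png

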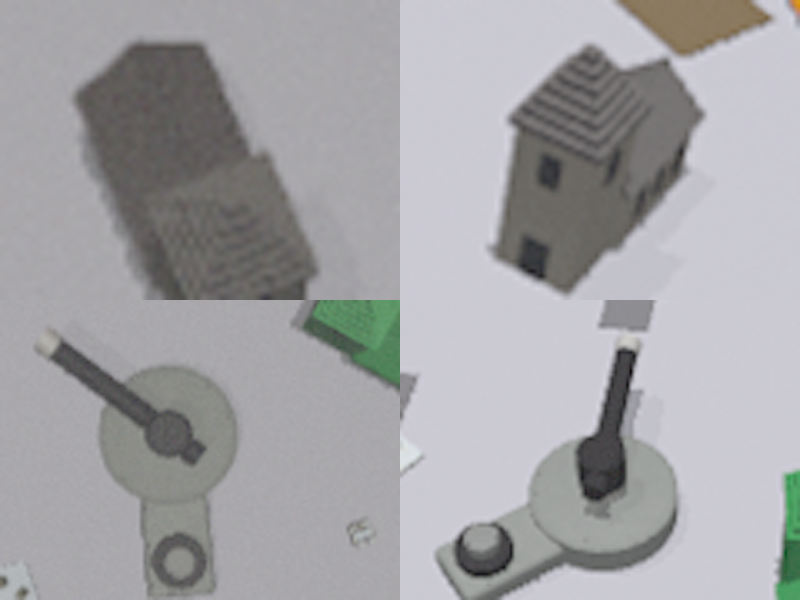

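The crops show the grey chapel with its tower nearest the pointer. The roof corners in the top view are near (314,98), (333,89) and (341,108). In the side view the apex is at (401,144) and the base corners at (381,185) and (397,193). The arm currently points far left. Now I'll measure and cross-check.

```bash
cat >> h.py <<'E'
def tri(a,b):
    (o1,d1),(o2,d2)=ray("top",*a),ray("side",*b)
    s=np.linalg.lstsq(np.c_[d1,-d2],o2-o1,rcond=None)[0]
    p,q=o1+d1*s[0],o2+d2*s[1]; return (p+q)/2,np.linalg.norm(p-q)
E
python3 - <<'E'
from h import *
t=cv2.imread("pics/top0.png");s=cv2.imread("pics/side0.png")
P=lambda *a:print(*[x.round(4) if hasattr(x,'round') else x for x in a])
# tower
c1=onz("side",381,185,0);c2=onz("side",397,193.4,0);P("tower base corners",c1,c2,np.linalg.norm(c1-c2))
e=(c2-c1);e/=np.linalg.norm(e);n=np.array([-e[1],e[0],0]);n*=np.sign(n[0]);P("tower from base",(c1+c2)/2+.022*n, "naxis",n)
P("apex side@.137",onz("side",401.4,144,.137))
P("apex proj top",proj("top",onz("side",401.4,144,.137)))
for z in(.085,.095,.105):P("roof mid top",z,onz("top",327.4,103,z),"eave side length",np.linalg.norm(onz("top",340.7,108.2,z)-onz("top",332.7,89.3,z)))
# dark pointer in top
g=cv2.cvtColor(t,cv2.COLOR_BGR2GRAY); m=np.zeros_like(g); m[185:240,285:352]=(g[185:240,285:352]<85)
_,l,st,ce=cv2.connectedComponentsWithStats(m); k=1+st[1:,4].argmax(); P("dark",st[k],ce[k])
ys,xs=np.where(l==k); vx,vy,x0,y0=cv2.fitLine(np.c_[xs,ys].astype(np.float32),cv2.DIST_L2,0,.01,.01).ravel()
a=onz("top",x0,y0,.055);b=onz("top",x0+vx*20,y0+vy*20,.055);P("arm dir",np.degrees(np.arctan2(*(a-b)[1::-1])))
for nm,u,v,z in(("hubtop",330.4,219.9,.069),("disc",330.5,220.2,.028),("tip",292,191.8,.055),("btn",334,258,.045),("btn",334,258,.035)):P(nm,z,onz("top",u,v,z))
P("btn tri",*tri((334,258),(240+83*.3,165+ (535-300)*.3)))
P("tip tri",*tri((293,192.5),(240+(627-400)*.3,165+(342-300)*.3)))
P("hub tri",*tri((330.4,219.9),(240+(600-400)*.3,165+(445-300)*.3)))
E
```

```text
tower base corners [0.7842 0.0054 0.    ] [ 0.8021 -0.0389  0.    ] 0.0478
tower from base [ 0.8136 -0.0085  0.    ] naxis [0.9275 0.3737 0.    ]
apex side@.137 [ 0.8127 -0.0092  0.137 ]
apex proj top [np.float64(326.0826479961543), np.float64(94.92550945524404)]
roof mid top 0.085 [ 0.8122 -0.0124  0.085 ] eave side length 0.0495
roof mid top 0.095 [ 0.8088 -0.0123  0.095 ] eave side length 0.0489
roof mid top 0.105 [ 0.8053 -0.0122  0.105 ] eave side length 0.0483
dark [295 191  47  39 511] [320.3699 212.2192]
arm dir 52.2035
hubtop 0.069 [ 0.5368 -0.0146  0.069 ]
disc 0.028 [ 0.5368 -0.0153  0.028 ]
tip 0.055 [0.606  0.0762 0.055 ]
btn 0.045 [ 0.446  -0.0218  0.045 ]
btn 0.035 [ 0.4452 -0.022   0.035 ]
btn tri [ 0.4466 -0.0222  0.0421] 0.0018
tip tri [0.6054 0.0729 0.0583] 0.0032
hub tri [ 0.538  -0.0151  0.0722] 0.0027
```

Checks:
- **Tower:** about (0.812, −0.010). The base corners and the apex agree, and the width of 48 mm fits the plinth.
- **Hub:** (0.537, −0.015). The arm is at about 52°, with a length of 115 mm that matches.
- **Button:** (0.446, −0.022), 91 mm from the hub (93 mm expected).
- **Target heading:** about 1°.

I'll push in stages and stop short to look.

```bash
cat >> h.py <<'E'
H=np.array([.537,-.0150])
def pose(a,z,off=.0195,r=.08):
    t=np.radians(a); u=np.array([np.cos(t),np.sin(t)]); n=np.array([-u[1],u[0]])
    return [*(H+r*u+off*n),z],[180,0,a+90]
E
python3 - <<'E'
from h import *
manip.gripper_to(0.0)
A=53
p,o=pose(A,.2,.05); manip.goto(p,o); print(manip.state()["eef_pos"],manip.state()["joints"].round(1),manip.state()["t"])
manip.servo_line(pose(A,.038,.05)[0],.12)
p,o=pose(A,.038,.024); manip.servo_line(p,.08)
for a in np.arange(47,5,-6):
    p,o=pose(a,.038); manip.servo_line(p,.05,o); s=manip.state(); print(a,s["force"].round(1))
p,o=pose(5,.038); manip.servo_line(p,.05,o)
manip.servo_line(pose(5,.038,.05)[0],.08); manip.servo_line(pose(5,.17,.05)[0],.15)
p,_=pose(5,.2,.25);manip.servo_line(p,.2); print(manip.state()["t"])
for n in("top","side"): cv2.imwrite(f"pics/{n}1.png",grab(n))
t=cv2.imread("pics/top1.png");s=cv2.imread("pics/side1.png")
f=lambda im,x,y,w,h:cv2.resize(im[y:y+h,x:x+w],(400,533),interpolation=cv2.INTER_CUBIC)
cv2.imwrite("pics/crop1.png",(255*(np.hstack([f(t,270,75,150,200),f(s,240,120,150,200)])/255)**.6).astype(np.uint8))
E
```

```text
[0.54551135 0.07821029 0.20005698] [  1.4   9.4 -13.4  67.1  -0.   38.5] 3.325
47 [ 0.1 -0.   0.2]
41 [0.1 0.1 0.5]
35 [-0.  -1.3  0.2]
29 [ 0.4 -0.8  0.2]
23 [ 1.  -0.5 -0.4]
17 [-0.8 -0.3  0. ]
11 [ 0.3  0.5 -0.4]
10.7083
```

View pics/crop1.png

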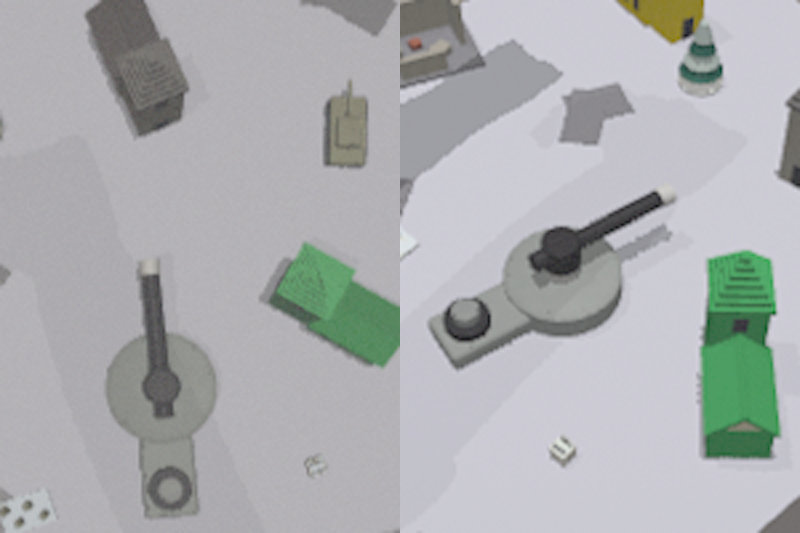

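The pointer has swung and now points nearly at the tower: the nose is at about (326,175) in the top view and the tower's base edge is at (321,126)–(339,119). The base has not moved visibly. Now I'll measure the arm's heading.

```bash
cat >> h.py <<'E'
def arm(t,box):
    x,y,w,h=box; g=cv2.GaussianBlur(cv2.cvtColor(t,cv2.COLOR_BGR2GRAY),(0,0),.6); c=[]
    # per-row centre of the dark bar (arm close to vertical in the top image), outboard of the hub
    for v in range(y,y+h):
        r=np.clip(110-g[v,x:x+w].astype(float),0,None); c.append(onz("top",x+(r*np.arange(w)).sum()/r.sum(),v,.058))
    c=np.array(c); k=np.polyfit(c[:,0],c[:,1],1); return k,np.degrees(np.arctan(k[0])),np.abs(np.polyval(k,c[:,0])-c[:,1]).max()
E
python3 - <<'E'
from h import *
t=cv2.imread("pics/top1.png")
k,a,r=arm(t,(318,180,20,30)); print("arm",a,"resid",r,"line y at hub x",np.polyval(k,.537),"at tower",np.polyval(k,.812))
nose=onz("top",270+150/2.667,75+262/2.667,.055); hub=onz("top",270+160.5/2.667,75+385/2.667,.069);print(nose,hub,np.degrees(np.arctan2(*(nose-hub)[1::-1])))
c1=onz("top",270+137/2.667,75+135/2.667,0);c2=onz("top",270+183/2.667,75+117/2.667,0);print(c1,c2,np.linalg.norm(c1-c2))
e=(c2-c1);e/=np.linalg.norm(e);print("tower",(c1+c2)/2+.023*np.array([-e[1],e[0],0])*np.sign(-e[1]))
E
```

```text
arm 3.894251891152986 resid 0.0017226111823139996 line y at hub x -0.012457744100061494 at tower 0.0062621581171743365
[ 0.64945969 -0.00680755  0.055     ] [ 0.53806052 -0.01408544  0.069     ] 3.7379144387805656
[0.78191013 0.00342084 0.        ] [ 0.7988406  -0.04151954  0.        ] 0.048023726302982066
tower [ 0.81189866 -0.01094085  0.        ]
```

Run:
```python
from h import *
p,o=pose(5,.17,.05); manip.servo_line(p,.2); manip.servo_line(pose(5,.038,.05)[0],.12)
for a,f in((5,.025),(2,.0195)):
    p,o=pose(a,.038,f); manip.servo_line(p,.05,o)
manip.wait(.2)
manip.servo_line(pose(2,.038,.05)[0],.08); manip.servo_line(pose(2,.17,.05)[0],.15)
manip.servo_line(pose(2,.2,.25)[0],.2); print(manip.state()["t"])
t=grab("top"); cv2.imwrite("pics/top2.png",t); cv2.imwrite("pics/side2.png",grab("side"))
k,a,r=arm(t,(318,180,20,30)); print("arm",a,"resid",r,"line y at hub x",np.polyval(k,.537),"at tower",np.polyval(k,.812))
f=lambda im,x,y,w,h:cv2.resize(im[y:y+h,x:x+w],(400,533),interpolation=cv2.INTER_CUBIC)
cv2.imwrite("pics/crop2.png",(255*(np.hstack([f(t,270,75,150,200),f(t,290,160,75,100)])/255)**.6).astype(np.uint8))
```

```text
17.1333
arm -0.07618270783772702 resid 0.0009651444087806476 line y at hub x -0.01170531138032425 at tower -0.012070962344141914
```

View pics/crop2.png

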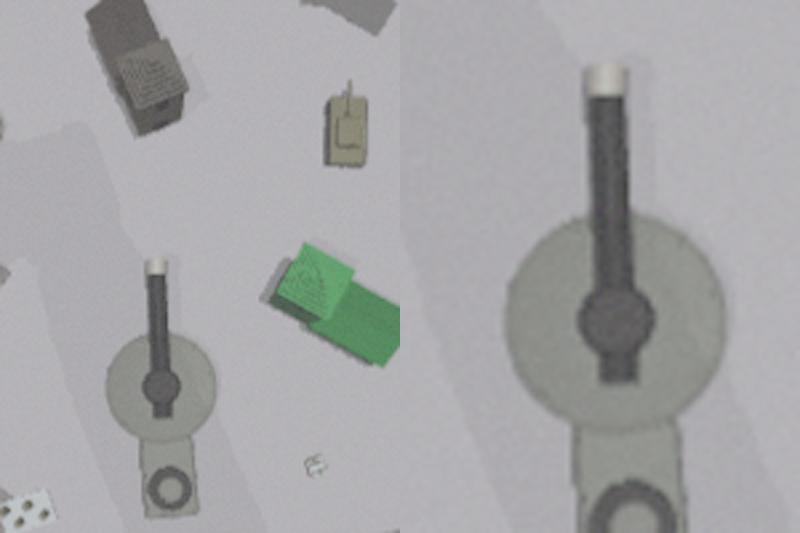

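The pointer aims at the lower front of the tower, with the nose at about (328.8,172), the hub at (330.7,219.8) and the tail at (330.9,231). I'll refine the heading from sub-pixel centres before pressing.

Run:
```python
from h import *
t=cv2.imread("pics/top2.png"); g=cv2.cvtColor(t,cv2.COLOR_BGR2GRAY).astype(float)
def mid(v,x0=318,x1=345):
    row=g[v-1:v+2,x0:x1].mean(0); b=np.median(np.r_[row[:4],row[-4:]]); th=(b+row.min())/2; m=np.where(row<th)[0]; L,R=m[0],m[-1]
    l=L-1+(row[L-1]-th)/(row[L-1]-row[L]); r=R+(th-row[R])/(row[R+1]-row[R]); return x0+(l+r)/2,r-l
P=[]
for v in list(range(181,199,3))+list(range(203,212,3))+[219,220]+[228,229]:
    u,w=mid(v); z=.069 if 213<v<226 else .055; p=onz("top",u,v,z); P.append(p); print(v,round(u,2),round(w,2),p.round(4))
P=np.array(P);k=np.polyfit(P[:,0],P[:,1],1);print(np.degrees(np.arctan(k[0])),np.polyval(k,[.537,.812]))
print(onz("top",328.8,172.5,.055),onz("top",330.7,219.8,.069),onz("top",330.9,231,.055))
```

```text
181 328.17 7.88 [ 0.6306 -0.0111  0.055 ]
184 328.52 7.63 [ 0.6233 -0.0118  0.055 ]
187 328.61 7.61 [ 0.616  -0.0119  0.055 ]
190 328.7 7.6 [ 0.6088 -0.012   0.055 ]
193 328.77 7.61 [ 0.6015 -0.012   0.055 ]
196 328.9 7.37 [ 0.5943 -0.0122  0.055 ]
203 329.32 7.85 [ 0.5775 -0.0129  0.055 ]
206 329.54 7.51 [ 0.5703 -0.0133  0.055 ]
209 329.63 7.64 [ 0.5631 -0.0134  0.055 ]
219 330.1 14.67 [ 0.5389 -0.0139  0.069 ]
220 330.07 14.68 [ 0.5366 -0.0138  0.069 ]
228 330.54 7.5 [ 0.5178 -0.0147  0.055 ]
229 330.54 7.45 [ 0.5154 -0.0147  0.055 ]
1.657478226865911 [-0.01405214 -0.00609459]
[ 0.65114029 -0.01299917  0.055     ] [ 0.53700103 -0.01528708  0.069     ] [ 0.51063743 -0.01546017  0.055     ]
```

The heading is 1.2–1.7°, against about 0.8° for the tower centre, so the line is within 4 mm of the axis of a 44 mm tower. It is aimed, so I'll press the button.

Run:
```python
from h import *
x,y=.445,-.022
manip.goto([x,y,.15],[180,0,94]); manip.servo_line([x,y,.062],.12); manip.wait(.2)
f0=manip.state()["force"]
c=manip.servo_line([x,y,.030],.015,contact_N=2.0); s=manip.state(); print(c,s["eef_pos"],s["force"]-f0)
c=manip.servo_line([x,y,s["eef_pos"][2]-.010],.01,contact_N=10.0); s=manip.state(); print(c,s["eef_pos"],s["force"]-f0); manip.wait(.3); s=manip.state(); print(s["eef_pos"],s["force"]-f0)
```

```text
True [ 0.44496804 -0.02199128  0.03991218] [ 2.58227005 -0.97803262  1.60773877]
True [ 0.44500617 -0.02200681  0.03602074] [ 0.37859103 -0.45453017  5.68678809]
[ 0.44501222 -0.02200449  0.03602267] [ 0.62646017 -0.96701807  4.67681412]
```

Run:
```python
from h import *
x,y=.445,-.022
for z in(.0355,.035,.0345,.034,.0335):
    manip.servo_line([x,y,z],.01,contact_N=25.0); manip.wait(.15); s=manip.state(); print(z,s["eef_pos"].round(4),s["force"].round(1),s["t"])
    if s["force"][2]>14: break
```

```text
0.0355 [ 0.445 -0.022  0.036] [-0.3  0.6 10. ] 22.1417
0.035 [ 0.445  -0.022   0.0359] [-2.5  1.3 12.9] 22.5417
0.0345 [ 0.4451 -0.022   0.0358] [-3.9  1.4 15.8] 22.9417
```

It is at a hard stop at z = 0.036, having met the button at about 0.042. That is 6 mm of travel with about 5 N at the bottom, so the button is fully down. Now I'll release, move clear and check.

Run:
```python
from h import *
x,y=.445,-.022
manip.servo_line([x,y,.06],.05); manip.servo_line([x,y,.18],.15); manip.servo_line([.36,-.3,.25],.2); manip.wait(.3)
t=grab("top"); s=grab("side"); print(manip.state()["t"],manip.state()["force"])
f=lambda im,x,y,w,h:cv2.resize(im[y:y+h,x:x+w],(400,533),interpolation=cv2.INTER_CUBIC)
cv2.imwrite("pics/crop3.png",(255*(np.hstack([f(t,270,75,150,200),f(s,240,120,150,200)])/255)**.6).astype(np.uint8))
cv2.imwrite("pics/top3.png",t)
a=cv2.imread("pics/top2.png");print(np.abs(a[160:245,300:365].astype(float)-t[160:245,300:365]).mean())
```

```text
26.5917 [ 0.18405255  0.06781508 -1.20577415]
6.1134841628959276
```

View pics/crop3.png

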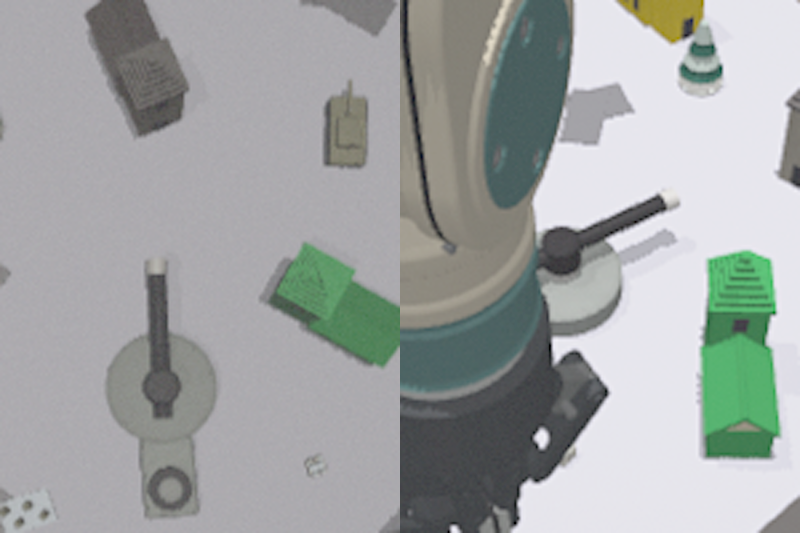

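The top view shows the pointer still aimed (nose at about (328.5,172), hub at (330,219.8)). The button, die, squad and buildings are where they were, and the arm is clear.

```bash
python3 -c "
from rig import manip
print(manip.job_done())"
```

```text
the job is handed in; nothing more can be done
None
```

The pointer is aimed at the grey chapel's tower (within about 1° of its axis), the button was then pressed fully down and released, and the job was handed in at about 27 s with the arm clear and nothing else seen to have moved.

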